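# Find the flap that gives and push it open

## Task

Three compartments of the spectacle collecting box are packed full and one is nearly empty: press the thumb marks of the flaps gently to find the flap that rocks (the others push back hard), then push that one down until it is open well past 45 degrees, leave it standing open and move clear. Only push with the fingertips: do not force the others (never more than 40 N), and leave the spectacles, bottle and case where they are.

Things in the scene. Friction and masses are not known exactly. Their poses are not given: they have to be found in the camera images.
- box: fixed blue box 110 (x) x 374 (y) x 130 mm tall; origin: centre of its underside, x away from the robot, y along the row (yaw within 0.25 rad). Four identical flaps 92 mm apart lie flush with its 130 mm rim. Unseen below: three compartments packed to 2.5 mm under the flap, one nearly empty (contents 30 mm high); which one changes
- flap1_press (a point): black 20 mm thumb mark on the top face of flap 1 (1 is at the box's +y end). Grey plate 90 (x) x 78 (y) x 6 mm in a 98 x 86 mm opening. Its pivot pin lies along box y, 40 mm from the mark towards box +x, 3 mm below the top face; the plate reaches 60 mm to the near side of the pin and 30 mm behind it. Site axes turn with the flap
- flap1 (a joint): angle of flap 1, rad: 0 shut (level), growing as the near (marked) end goes down and the tail rises; stop at 1.2. Pressing behind the pin moves nothing. A stiff pin keeps it at any angle; with room below 1 to 3 N at the mark turns it all the way. Over packed cases it meets a strong spring after 2 mm: about 10 N at 6 mm down, 25 N at 10 mm; let go, it returns below 0.1
- flap2_press (a point): black 20 mm thumb mark on the top face of flap 2 (1 is at the box's +y end). Grey plate 90 (x) x 78 (y) x 6 mm in a 98 x 86 mm opening. Its pivot pin lies along box y, 40 mm from the mark towards box +x, 3 mm below the top face; the plate reaches 60 mm to the near side of the pin and 30 mm behind it. Site axes turn with the flap
- flap2 (a joint): angle of flap 2, rad: 0 shut (level), growing as the near (marked) end goes down and the tail rises; stop at 1.2. Pressing behind the pin moves nothing. A stiff pin keeps it at any angle; with room below 1 to 3 N at the mark turns it all the way. Over packed cases it meets a strong spring after 2 mm: about 10 N at 6 mm down, 25 N at 10 mm; let go, it returns below 0.1
- flap3_press (a point): black 20 mm thumb mark on the top face of flap 3 (1 is at the box's +y end). Grey plate 90 (x) x 78 (y) x 6 mm in a 98 x 86 mm opening. Its pivot pin lies along box y, 40 mm from the mark towards box +x, 3 mm below the top face; the plate reaches 60 mm to the near side of the pin and 30 mm behind it. Site axes turn with the flap
- flap3 (a joint): angle of flap 3, rad: 0 shut (level), growing as the near (marked) end goes down and the tail rises; stop at 1.2. Pressing behind the pin moves nothing. A stiff pin keeps it at any angle; with room below 1 to 3 N at the mark turns it all the way. Over packed cases it meets a strong spring after 2 mm: about 10 N at 6 mm down, 25 N at 10 mm; let go, it returns below 0.1
- flap4_press (a point): black 20 mm thumb mark on the top face of flap 4 (1 is at the box's +y end). Grey plate 90 (x) x 78 (y) x 6 mm in a 98 x 86 mm opening. Its pivot pin lies along box y, 40 mm from the mark towards box +x, 3 mm below the top face; the plate reaches 60 mm to the near side of the pin and 30 mm behind it. Site axes turn with the flap
- flap4 (a joint): angle of flap 4, rad: 0 shut (level), growing as the near (marked) end goes down and the tail rises; stop at 1.2. Pressing behind the pin moves nothing. A stiff pin keeps it at any angle; with room below 1 to 3 N at the mark turns it all the way. Over packed cases it meets a strong spring after 2 mm: about 10 N at 6 mm down, 25 N at 10 mm; let go, it returns below 0.1
- specs: loose pair of black spectacles, 135 mm long, 135 mm wide, 46 mm tall, standing on the table on the robot's side of the box; origin under the middle of the front rims, temples along its x, towards the robot. A bystander
- cleaner: loose bottle of lens cleaner, 36 mm diameter, 100 mm tall, on the table behind the box; origin at the centre of its foot. A bystander
- case: loose grey hard spectacle case, 62 x 155 x 41 mm, on the table behind the box; origin at the centre of its underside. A bystander

How it is judged:
By the outcome, as a careful person would: the job done as asked, in the order asked, and still so for the second after the job is handed in, with the robot touching nothing.
It also fails if it takes over 45 s, if anything falls off the work surface, if the arm or the gripper's body presses on something with over 40 N, if the wrist force passes 120 N, or if a joint passes its speed limit or range.

## Robot

A 6-joint arm with a two-finger parallel gripper is mounted at the origin on the work surface. World frame = base frame: x ahead of the robot, y to its left, z up, the work surface at z = 0. Lengths are in m, angles in rad, forces in N, time in s.
With the tool pointing down it reaches from about 0.3 to 0.825 m from the base axis. Payload 5.4 kg.
Tool frame: the origin (TCP) lies at the very end of the fingers, on their centre line; the grasp point (between the pads) lies 19 mm behind it; z points along the fingers, x is the direction in which the jaws open and shut, and the axes are right-handed (so a half turn about z gives the same grasp; the last joint's range is limited). The gripper opens to 92 mm and grips with 3 to 60 N. Pads are 20 mm wide; open, the fingers measure 128 mm over their backs; the gripper's body (75 mm by 189 mm) begins 69 mm behind the grasp point.
Start: joints at [1.044, 0.158, 1.597, -0, 1.386, -0.21], TCP at [0.179, 0.546, 0.215] pointing down, gripper open.
Joint ranges: [-2.91, 2.91], [-0.94, 2.29], [0.18, 2.7], [-1.29, 4.43], [0.17, 2.64], [-3, 3]. Speed limits (rad/s): [2.57, 2.57, 3.14, 3.14, 3.14, 3.14].

## Interface

Orientations are given as a rotation vector (axis times angle).
In Python, from workcell import bot gives the robot as it stands. Calls block until the motion is done:
- bot.goto(position, orientation): joint-space move of the TCP to a pose.
- bot.line_to(position, rot=None, max_speed=0.15): straight line of the TCP; rot=None keeps the orientation; max_speed is the mean speed in m/s.
- bot.set_joints(angles): joint-space move.
- bot.set_gripper(opening, newtons=None): opening from 0.0 (shut) to 1.0 (fully open); newtons is the grip in N (None keeps the last); returns when the fingers have stopped.
- bot.hold(seconds).
- bot.inverse_kinematics(position, orientation): joint angles nearest the present ones, or None.
- bot.read_camera(name): name is "scene" or "top"; returns a dict with "pixels" (420x560x3 uint8, blue, green, red), "fx", "fy", "cx", "cy" (pixels), "k1" (the pictures are not rectified: a ray, as slopes to the right and down, at radius r is drawn at 1 + k1 r^2 times it, then the intrinsics apply), "R" (3x3) and "t" (3): a world point X has camera coordinates R X + t. Camera axes: x right, y down, z forward; pixel columns grow to the right and rows downward; lengths in m; the calibration is good to about 2 mm. A picture is of the moment at which its call begins. There is no depth.
A pose or a line that the arm cannot do raises bot.MotionError and nothing moves.
- bot.job_done(): hands the job in, once; it reports no verdict.
Readings, each from a call of its own:
- bot.current_clock(): time.
- bot.current_joints(): joint angles.
- bot.current_joint_vel(): joint speeds.
- bot.current_effort(): joint torques, N m.
- bot.current_ee_pos(): TCP position.
- bot.current_tool_rot(): TCP orientation.
- bot.current_contact_force(): force on the tool from outside, world axes, zero at the start.
- bot.current_ft_torque(): the same for the moment, N m.
- bot.current_opening(): opening from 0.0 (shut) to 1.0 (fully open).
Only numpy, scipy, OpenCV 4.12 (cv2) and the standard library are available. Lean on these libraries where they do the work, as an engineer would, in place of code of your own. Each camera call takes 0.05 s, during which the arm holds its last target.

## Working session

There is one attempt and no reset: what is moved stays moved. The work goes in short steps, each a Python script; the robot and the scene stay as the last script left them, time stands still between calls to the robot, and variables do not carry over. Pictures are saved under pics/ and viewed, and the job is handed in when it is done.

```bash
mkdir -p pics; python3 - <<'E'
from workcell import bot
import cv2,pickle
d={}
for n in("scene","top"):
    c=bot.read_camera(n); d[n]=c; cv2.imwrite(f"pics/{n}0.png",c["pixels"])
    print(n,{k:v for k,v in c.items() if k!="pixels"})
pickle.dump(d,open("cam0.pkl","wb"))
print(bot.current_clock(),bot.current_ee_pos(),bot.current_tool_rot(),bot.current_contact_force())
E
```

```text
scene {'fx': 539.2111595603552, 'fy': 539.2111595603552, 'cx': 281.3265518306223, 'cy': 212.35143605484717, 'k1': -0.12464690159910524, 'R': array([[ 0.63529183,  0.77221488, -0.00940564],
       [ 0.39594579, -0.33614813, -0.85453576],
       [-0.66304692,  0.53915547, -0.51930739]]), 't': array([-0.4154859 , -0.12361093,  1.41623527])}
top {'fx': 380.78199196155697, 'fy': 380.78199196155697, 'cx': 277.2404199701279, 'cy': 203.2978768171153, 'k1': -0.04003613977258588, 'R': array([[ 0.01988847, -0.99955362, -0.0222939 ],
       [-0.9909881 , -0.0167539 , -0.13289804],
       [ 0.1324652 ,  0.02473613, -0.99087895]]), 't': array([0.02581327, 0.62785625, 0.67169653])}
0.1 [0.17885898 0.54590165 0.21376148] [ 2.54345717e+00  1.84289200e+00 -2.31357445e-03] [-0.16336933  0.12625701  1.24940616]
```

View pics/scene0.png

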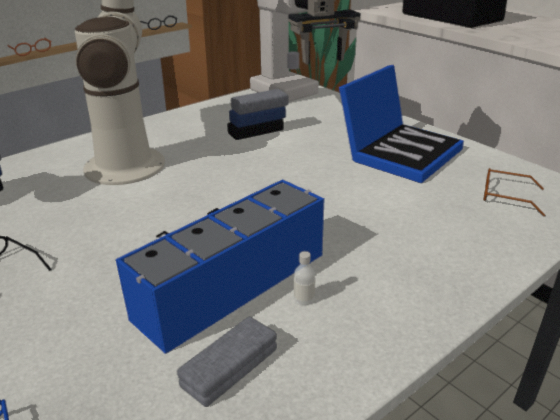

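View pics/top0.png

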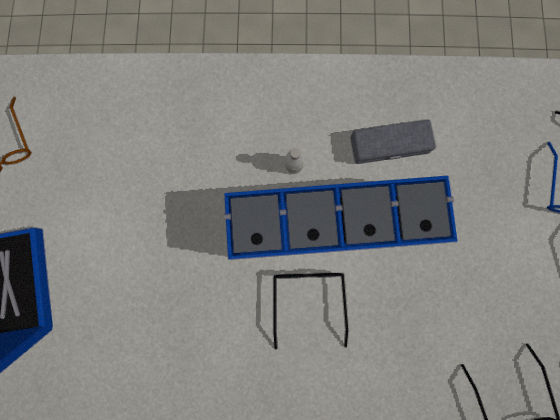

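The scene view shows four dark thumb marks, at about (151,254), (197,231), (239,211) and (276,193). The top view has them at (257,239), (313,235), (370,230) and (426,226), with +y to the left, so flap 1 is leftmost. The specs are in front at about (310,310), and the bottle (295,160) and case (393,141) are behind the box.

```bash
cat > h.py <<'E'
import numpy as np,cv2
def ray(c,uv):
    K=np.array([[c["fx"],0,c["cx"]],[0,c["fy"],c["cy"]],[0,0,1]])
    p=cv2.undistortPoints(np.array([[uv]],float),K,np.array([c["k1"],0,0,0,0.]))[0,0]
    return -c["R"].T@c["t"], c["R"].T@np.array([p[0],p[1],1])
def plane(c,uv,z):
    o,d=ray(c,uv); return o+d*(z-o[2])/d[2]
E
python3 - <<'E'
import pickle,numpy as np,cv2
from h import *
d=pickle.load(open("cam0.pkl","rb"))
seeds={"top":[(257,239),(313,235),(370,230),(426,226)],"scene":[(276,193),(239,211),(197,231),(151,254)]}
P={}
for n in("top","scene"):
    c=d[n]; g=c["pixels"].max(2); m=(g<50).astype(np.uint8)
    k,l,s,ce=cv2.connectedComponentsWithStats(m)
    P[n]=[]
    seeds_n=seeds[n]
    for sd in seeds_n:
        j=1+np.argmin(np.linalg.norm(ce[1:]-sd,axis=1)); 
        p=plane(c,ce[j],.13);P[n].append(p);print(n,ce[j].round(1),s[j,2:],p.round(4))
# both orders for scene
for S in (P["scene"],P["scene"][::-1]): print(np.array(P["top"])-np.array(S))
for n in P:
    p=np.array(P[n]); print(n,np.linalg.norm(np.diff(p,axis=0),axis=1))
E
```

```text
top [256.4 238.4] [ 12  12 114] [0.5574 0.0678 0.13  ]
top [312.7 234.2] [ 12  12 110] [ 0.566  -0.0233  0.13  ]
top [369.2 229.6] [ 12  12 112] [ 0.575  -0.1149  0.13  ]
top [425.4 225.2] [ 12  12 113] [ 0.5837 -0.2065  0.13  ]
scene [275.1 192.1] [ 9  5 34] [0.5544 0.0683 0.13  ]
scene [238.  210.2] [11  5 43] [ 0.5629 -0.0239  0.13  ]
scene [196.9 230.6] [11  6 52] [ 0.5723 -0.1156  0.13  ]
scene [150.9 253.4] [11  7 56] [ 0.5816 -0.2076  0.13  ]
[[ 2.96629159e-03 -4.89054696e-04  0.00000000e+00]
 [ 3.01317844e-03  5.11130001e-04  5.55111512e-17]
 [ 2.66019207e-03  6.56879514e-04  0.00000000e+00]
 [ 2.09890355e-03  1.08004844e-03  0.00000000e+00]]
[[-2.42064831e-02  2.75400576e-01  0.00000000e+00]
 [-6.33890652e-03  9.22463797e-02  0.00000000e+00]
 [ 1.20122770e-02 -9.10783702e-02  5.55111512e-17]
 [ 2.92716782e-02 -2.74809582e-01  0.00000000e+00]]
top [0.09158768 0.09203054 0.09196108]
scene [0.09257919 0.09221072 0.09243709]
```

Spacing comes out at 92 mm in both views, and the cameras agree within 3 mm. I'll average the marks; box yaw is about 0.096. Next I'll probe the flaps with closed fingers.

```bash
cat >> h.py <<'E'
from scipy.spatial.transform import Rotation as Ro
marks=np.array([[.5559,.0680],[.5645,-.0236],[.5737,-.1152],[.5827,-.2070]])
yaw=np.arctan2(marks[3,0]-marks[0,0],marks[0,1]-marks[3,1])
bx=np.array([np.cos(yaw),np.sin(yaw),0]); by=np.array([-np.sin(yaw),np.cos(yaw),0])
z=np.array([0,0,-1.])
def rv(s): x=s*by; return Ro.from_matrix(np.c_[x,np.cross(z,x),z]).as_rotvec()
def mk(i,h): return np.array([*marks[i],h])
E
python3 - <<'E'
from workcell import bot
from h import *
bot.set_gripper(0.0)
q0=bot.current_joints(); best=None
for s in(1,-1):
    q=bot.inverse_kinematics(mk(0,.155),rv(s))
    print(s,None if q is None else np.round(q,2))
    if q is not None and (best is None or np.abs(q-q0).sum()<best[0]): best=(np.abs(q-q0).sum(),s)
s=best[1]; print("yaw",yaw,"sign",s); open("sign","w").write(str(s))
bot.goto(mk(0,.17),rv(s)); 
for i in range(4):
    bot.line_to(mk(i,.17)); bot.line_to(mk(i,.138)); bot.hold(.1)
    f0=np.array(bot.current_contact_force()); stop=False; log=[]
    for h in np.arange(.134,.1219,-.001):
        bot.line_to(mk(i,h),max_speed=.02); bot.hold(.05)
        f=np.linalg.norm(np.array(bot.current_contact_force())-f0); log.append((round(h,3),round(bot.current_ee_pos()[2],4),round(f,1)))
        if f>6: stop=True;break
    print(i+1,stop,log,round(bot.current_clock(),1),flush=True)
    bot.line_to(mk(i,.14))
    if not stop: break
E
```

```text
1 [-0.09  0.17  1.7   0.    1.27 -1.76]
-1 [-0.09  0.17  1.7   0.    1.27  1.38]
yaw 0.09714777047876683 sign 1
1 True [(np.float64(0.134), np.float64(0.1341), np.float64(0.7)), (np.float64(0.133), np.float64(0.133), np.float64(1.3)), (np.float64(0.132), np.float64(0.1319), np.float64(0.8)), (np.float64(0.131), np.float64(0.131), np.float64(0.5)), (np.float64(0.13), np.float64(0.13), np.float64(0.5)), (np.float64(0.129), np.float64(0.129), np.float64(0.9)), (np.float64(0.128), np.float64(0.1282), np.float64(2.4)), (np.float64(0.127), np.float64(0.1274), np.float64(5.2)), (np.float64(0.126), np.float64(0.1267), np.float64(7.5))] 7.2
2 True [(np.float64(0.134), np.float64(0.1341), np.float64(1.0)), (np.float64(0.133), np.float64(0.133), np.float64(0.7)), (np.float64(0.132), np.float64(0.1319), np.float64(1.0)), (np.float64(0.131), np.float64(0.131), np.float64(0.6)), (np.float64(0.13), np.float64(0.13), np.float64(1.1)), (np.float64(0.129), np.float64(0.129), np.float64(1.3)), (np.float64(0.128), np.float64(0.1281), np.float64(1.9)), (np.float64(0.127), np.float64(0.1274), np.float64(5
[... 662 characters left out ...]
.5)), (np.float64(0.133), np.float64(0.1329), np.float64(0.9)), (np.float64(0.132), np.float64(0.1319), np.float64(0.9)), (np.float64(0.131), np.float64(0.1309), np.float64(0.7)), (np.float64(0.13), np.float64(0.13), np.float64(0.9)), (np.float64(0.129), np.float64(0.129), np.float64(0.7)), (np.float64(0.128), np.float64(0.1279), np.float64(1.6)), (np.float64(0.127), np.float64(0.1269), np.float64(0.7)), (np.float64(0.126), np.float64(0.126), np.float64(1.6)), (np.float64(0.125), np.float64(0.125), np.float64(1.3)), (np.float64(0.124), np.float64(0.1239), np.float64(1.6)), (np.float64(0.123), np.float64(0.1229), np.float64(1.1)), (np.float64(0.122), np.float64(0.1219), np.float64(1.4))] 21.3
```

Flaps 1–3 push back hard (7.5–8.6 N), while flap 4 gives way freely (under 2 N at 8 mm down). I'll push flap 4 down, drifting toward the pin and watching the force.

```bash
python3 - <<'E'
from workcell import bot
from h import *
import pickle
f0=np.array(bot.current_contact_force())
for dx,h in [(0,.122),(2,.116),(4,.110),(6,.104),(8,.098),(8,.093),(8,.090)]:
    bot.line_to(mk(3,h)+bx*dx*1e-3,max_speed=.04); bot.hold(.05)
    f=np.array(bot.current_contact_force())-f0; print(dx,h,bot.current_ee_pos().round(4),f.round(1))
    if np.linalg.norm(f)>12: print("STOP");break
p=bot.current_ee_pos()
bot.line_to(p-bx*.003+[0,0,.003],max_speed=.05)
bot.line_to(np.r_[(p-bx*.005)[:2],.2])
bot.goto(np.array([.35,.2,.3]),bot.current_tool_rot())
for n in("scene","top"):
    c=bot.read_camera(n); cv2.imwrite(f"pics/{n}1.png",c["pixels"]); pickle.dump(c,open(n+"1.pkl","wb"))
print(bot.current_clock(),bot.current_contact_force())
E
```

```text
0 0.122 [ 0.5827 -0.207   0.1219] [ 0.3  0.9 -2.5]
2 0.116 [ 0.5847 -0.2067  0.1158] [-0.1  1.  -1. ]
4 0.11 [ 0.5866 -0.2065  0.1097] [-0.2  0.2 -2.1]
6 0.104 [ 0.5885 -0.2063  0.1036] [ 0.5  1.8 -0.9]
8 0.098 [ 0.5905 -0.2061  0.0977] [ 0.3  1.5 -2.2]
8 0.093 [ 0.5905 -0.2061  0.0927] [ 0.8  1.8 -1.5]
8 0.09 [ 0.5906 -0.2062  0.0898] [ 0.3  0.9 -0.9]
27.225 [-0.26323419  0.20943563  0.01178187]
```

View pics/scene1.png

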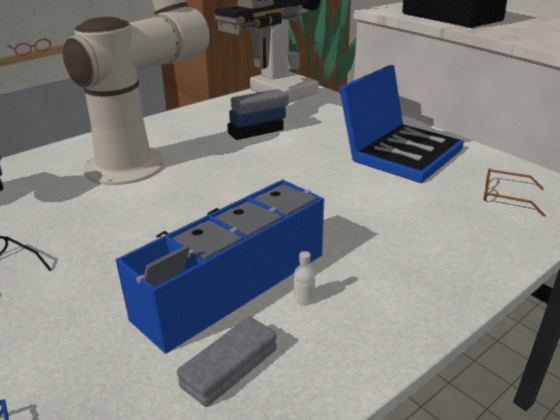

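View pics/top1.png

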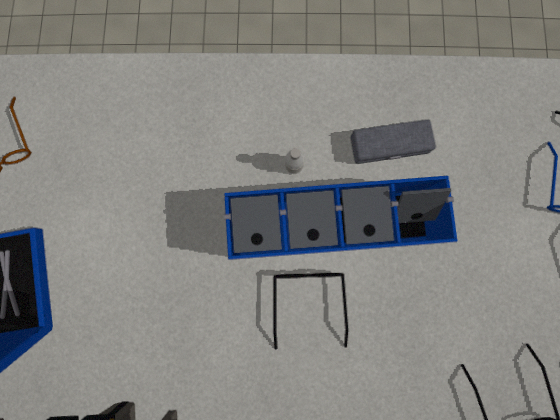

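The flap is standing open: in the top view its mark has moved to about (418,216), and the tail stands up at about (166,265) in the scene view. I'll check the angle numerically, and compare the bystanders before and after.

```bash
python3 - <<'E'
import pickle
from h import *
c=pickle.load(open("top1.pkl","rb")); d=pickle.load(open("cam0.pkl","rb"))
m=(c["pixels"].max(2)<45).astype(np.uint8)
k,l,s,ce=cv2.connectedComponentsWithStats(m[200:245,395:455])
for j in range(1,k):
    if s[j,4]>15: print((ce[j]+[395,200]).round(1),s[j])
o,r=ray(c,(417.5,216.5))
t=-(by@(o-mk(3,.13)))/(by@r)   # ray meets vertical plane through the mark, across the pin
pin=mk(3,.127)+bx*.04; v=o+r*t-pin
print("rel pin x,z:",bx@v,v[2],"r",np.hypot(bx@v,v[2]),"(0.0401)")
for a in np.arange(.7,1.25,.1):
    x=-.04*np.cos(a)+.003*np.sin(a); zz=-.04*np.sin(a)+.003*np.cos(a); P=pin+bx*x+[0,0,zz]
    K=np.array([[c["fx"],0,c["cx"]],[0,c["fy"],c["cy"]],[0,0,1]])
    print(round(a,1),cv2.projectPoints(P[None],cv2.Rodrigues(c["R"])[0],c["t"],K,np.array([c["k1"],0,0,0,0.]))[0].ravel().round(1))
e=pickle.load(open("scene1.pkl","rb"))
for n,A,B,rois in(("top",d["top"],c,{"specs":(265,360,250,350),"bottle":(140,180,230,310),"case":(115,170,345,440),"flaps1-3":(185,255,228,390)}),("scene",d["scene"],e,{"bottle":(250,308,285,325),"case":(315,405,175,285)})):
    D=cv2.absdiff(A["pixels"],B["pixels"]).max(2)
    for q,(a,b,u,w) in rois.items(): print(n,q,(D[a:b,u:w]>40).sum(), D[a:b,u:w].mean().round(2))
E
```

```text
[417.3 223.7] [  5   5  43  33 609]
rel pin x,z: -0.021484400633872164 -0.029738973268694013 r 0.03668768187924693 (0.0401)
0.7 [419.3 220.3]
0.8 [418.4 218.8]
0.9 [417.6 217.1]
1.0 [416.9 215.3]
1.1 [416.2 213.3]
1.2 [415.5 211.3]
top specs 0 3.31
top bottle 0 3.12
top case 0 3.22
top flaps1-3 0 4.86
scene bottle 0 2.32
scene case 0 2.24
```

The image puts the angle at about 0.93–0.97 rad (53–56°), below the roughly 1.1 I aimed for. There's time left, so I'll press it further, stopping early if the force rises.

```bash
python3 - <<'E'
from workcell import bot
from h import *
import pickle
R=rv(int(open("sign").read())); off=bx*.013
bot.goto(mk(3,.17)+off,R); bot.line_to(mk(3,.125)+off); bot.hold(.1)
f0=np.array(bot.current_contact_force())
for h in (.112,.104,.098,.093,.089,.085,.082):
    bot.line_to(mk(3,h)+off,max_speed=.04); bot.hold(.05)
    f=np.array(bot.current_contact_force())-f0; print(h,bot.current_ee_pos().round(4),f.round(1))
    if np.linalg.norm(f)>5: print("STOP");break
p=bot.current_ee_pos()
bot.line_to(p-bx*.003+[0,0,.003],max_speed=.05)
bot.line_to(np.r_[(p-bx*.005)[:2],.2])
bot.goto(np.array([.35,.2,.3]),R)
for n in("scene","top"):
    c=bot.read_camera(n); pickle.dump(c,open(n+"2.pkl","wb"))
    r=c["pixels"][170:270,380:470] if n=="top" else c["pixels"][220:350,100:250]
    cv2.imwrite(f"pics/{n}2.png",cv2.resize(r,None,fx=4,fy=4,interpolation=cv2.INTER_CUBIC))
print(bot.current_clock(),bot.current_contact_force())
E
```

```text
0.112 [ 0.5956 -0.2057  0.1119] [-0.7 -0.1 -0.8]
0.104 [ 0.5955 -0.2057  0.1038] [ 0.8  0.4 -0.3]
0.098 [ 0.5955 -0.2056  0.0977] [-0.2  0.7 -0.8]
0.093 [ 0.5955 -0.2056  0.0927] [-1.1 -0.2 -0.8]
0.089 [ 0.5953 -0.206   0.0891] [-3.2  0.2  1.8]
0.085 [ 0.5949 -0.2065  0.0862] [-9.4 -1.1  9.3]
STOP
34.7833 [-0.11212503 -0.20210022 -0.58365217]
```

View pics/top2.png

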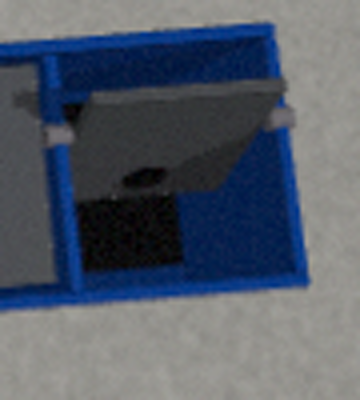

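View pics/scene2.png

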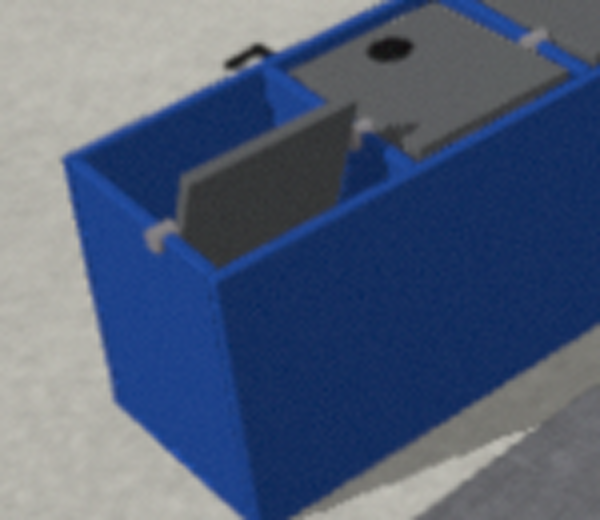

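The crops show flap 4 steeper, with its mark at about (416,214.5) full-frame. That's about 1.05–1.1 rad, and the force rise suggests it met its stop. A final bystander comparison, then I'll hand in.

```bash
python3 - <<'E'
import pickle
from h import *
from workcell import bot
d=pickle.load(open("cam0.pkl","rb"))
for n,r in(("top",{"specs":(265,360,250,350),"bottle":(140,180,230,310),"case":(115,170,345,440),"flaps1-3":(185,255,228,390)}),("scene",{"bottle":(250,308,285,325),"case":(315,405,175,285)})):
    D=cv2.absdiff(d[n]["pixels"],pickle.load(open(n+"2.pkl","rb"))["pixels"]).max(2)
    for q,(a,b,u,w) in r.items(): print(n,q,(D[a:b,u:w]>40).sum())
print(bot.current_ee_pos(),bot.current_clock()); bot.job_done()
E
```

```text
top specs 0
top bottle 0
top case 0
top flaps1-3 2
scene bottle 0
scene case 0
[0.35051197 0.19951718 0.29977632] 34.7833
the job is handed in; nothing more can be done
```

Flap 4 was the one that rocked. I pushed it open well past 45°, left it standing open and handed the job in at 34.8 s with the arm clear of everything.

- **Finding the flap:** I pressed all four thumb marks with the closed fingertips. Flaps 1–3 pushed back with 7.5–8.6 N about 3 mm down. Flap 4 gave way at under 2 N, 8 mm down.
- **Opening it:** The first push left flap 4 at about 0.95 rad (54°) by the image, less than the 1.1 rad I aimed for, so I pressed again. The second push ended at about 13 N, probably against the stop, and the image then put the flap at about 1.05–1.1 rad (60–63°).
- **Force at the end:** On those last steps the vertical reading turned upward, which I can't fully explain. The peak stayed far below 40 N.
- **Last checks:** The spectacles, bottle and case looked unchanged between the before and after pictures. Flaps 1–3 also looked shut, with only 2 stray pixels different. The two cameras disagreed by up to 3 mm on the mark positions, so I used the average.

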